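# Open a film test rig for loading: carriage home, tensioner held back

## Task

Open the film test rig on the dark board so that a new strip can be threaded: first slide the carriage with the upright black knob along its rods all the way to the loading stop, the end nearer the tensioner. Then push the sprung tensioner arm back by its upright roller, towards the carriage, until it is past its ratchet click, and finish while still holding the roller there, past the click but short of the end stop, since the spring throws the arm back when it is let go. Leave the loose things lying on the board where they are.

Things in the scene. Friction and masses are not known exactly. Their poses are not given: they have to be found in the camera images.
- carriage (a joint): Slide of the carriage, m: 0 at the far end of its rods, 0.14 against the loading stop (rubber bumper at the rail's end nearer the tensioner). Starts between 0 and 0.05; friction about 3 N, no spring, stays where left. The carriage is a steel block 62 x 56 x 34 mm on two rods, on an aluminium rail unit 70 x 250 mm; its top is 58 mm above the board.
- knob (a point): Centre of the carriage's upright black grip knob: a cylinder 22 mm in diameter and 46 mm tall, axis vertical, fixed to the top of the carriage (this point is 23 mm below the knob's top and 25 mm above the carriage's top).
- knob_home (a point): The place, fixed on the rail unit, where the knob's centre is when the carriage is against the loading stop. The carriage slides on the straight level line from knob to here.
- tensioner (a joint): Hinge of the tensioner arm, rad: 0 at rest, growing as the roller is pushed towards the carriage. The pawl clicks over the hub's tooth at 0.50 (extra resistance from 0.38, help until 0.62); past the click means over 0.58; end stop at 0.85. The pawl does not lock: let go, the arm springs back to 0. At the roller the spring takes about 3 N at rest, 8 N at 0.7, and the click 3 N more.
- roller: Upright grey plastic roller at the tip of the tensioner arm: cylinder 26 mm in diameter and 60 mm tall, axis vertical, origin at its centre, which is 120 mm from the pivot axis. The arm under it is a steel bar 20 mm wide and 10 mm thick whose top is 31 mm below this point (1 mm below the roller's foot); nothing stands above the bar. The roller turns freely about its own axis.
- pivot (a point): Point on the tensioner's vertical pivot axis, at the height of the roller's centre. The roller moves on a circle of 120 mm radius about it, clockwise seen from above when it is pushed back.
- screwdriver: Loose screwdriver, 190 mm long, lying on the dark board beside the rail unit; origin near its middle on its underside. Leave it there.
- tape: Loose cardboard ring of a tape roll, 90 mm outside diameter, 24 mm high, lying flat on the board; origin at its underside's centre. Leave it there.
- spare_pulley: Loose grey grooved pulley, 42 mm diameter, 18 mm high, lying flat on the board; origin at its underside's centre. Leave it there.
- gearmotor: Loose small gear motor, 36 mm wide and high, about 90 mm long, lying on the board in front of the tensioner; origin under its middle. Leave it there.

How it is judged:
On the way, in this order (a step that is already met when the one before it is completed fails the run):
1. the carriage is against its loading stop while the tensioner arm is still near rest (value of joint carriage above 0.135 m and value of joint tensioner below 0.3 rad), for 0.2 s.
2. the tensioner arm is pushed past its click (value of joint tensioner above 0.58 rad), for 0.2 s.
At the end, for the whole second after the job is handed in: The carriage is within 5 mm of its loading stop (joint over 0.135 m); the tensioner arm is held still between 0.58 and 0.83 rad (past the click at 0.50, short of the end stop at 0.85) by the fingers bearing on the roller with more than 1.5 N (value of joint carriage above 0.135 m and value of joint tensioner between 0.58 and 0.83 rad and velocity of joint tensioner between -0.1 and 0.1 rad/s and contact force between the fingers and roller above 1.5 N); the arm keeps its last pose, push and grip.
It fails at once if a loose thing on the board is shifted more than 25 mm (distance of any of screwdriver, tape, spare_pulley, gearmotor from where it was at the start of the episode above 0.025 m).
It also fails if it takes over 42 s, if anything falls off the work surface, if the arm or the gripper's body presses on something with over 40 N, if the wrist force passes 120 N, or if a joint passes its speed limit or range.

## Robot

A 6-joint arm with a two-finger parallel gripper is mounted at the origin on the work surface. World frame = base frame: x ahead of the robot, y to its left, z up, the work surface at z = 0. Lengths are in m, angles in rad, forces in N, time in s.
With the tool pointing down it reaches from about 0.15 to 0.775 m from the base axis. Payload 6.1 kg.
Tool frame: the origin (TCP) lies midway between the tips of the shut fingers; the grasp point (between the pads) lies 19 mm behind it; x points along the fingers, y is the direction in which the jaws open and shut, and the axes are right-handed (so a half turn about x gives the same grasp; the last joint's range is limited). The gripper opens to 85 mm and grips with 20 to 120 N. Pads are 22 mm wide; open, the fingers measure 114 mm over their backs; the gripper's body (76 mm by 85 mm) begins 54 mm behind the grasp point. The pads swing forward as they close: fully open they stand 13 mm farther back than shut.
Start: joints at [1.268, 0.126, -0.04, 1.405, 0, 1.571], TCP at [0.157, 0.501, 0.231] pointing down, gripper open.
Joint ranges: [-2.72, 2.72], [-0.95, 1.95], [-1.27, 1.35], [-1.78, 2.02], [-1.46, 1.47], [-3.14, 3.14]. Speed limits (rad/s): [2.39, 2.39, 3.01, 3.14, 3.14, 3.14].

## Interface

Orientations are given as a rotation vector (axis times angle).
In Python, from station import robot gives the robot as it stands.
- The arm moves only by the tool step_arm, never from a script. Its argument "moves" is a list of rows, each an object of numbers: "gripper": the opening, from 0 (shut) to 1 (fully open); "x", "y", "z": the shift along the tool's x, y, z normalised to -1 to 1, where 1 is 1000 mm; "roll": the turn about the tool's x normalised to -1 to 1, where 1 is pi/2 rad. In form: [{"gripper": .., "x": .., "y": .., "z": .., "roll": ..}, ...]. A call has 1 to 5 rows; each row is the pose to reach, as a shift and turn from the pose commanded when the call began, along the tool's axes at that moment; what a row does not reach only later rows make up. A row lasts 1/12 s, in which the tool goes at most 41.7 mm and 7.16 degrees, less where a joint would pass 70% of its speed; a pose out of reach is approached as far as the arm can. A call with a number of a shift or a turn outside -1 to 1 is refused whole. A call with a gripper value outside its range is refused whole. The fingers move at their own pace and stop on an object; "grip_force" is the grip in N (left out, the last holds). Time passes only in rows, so rows that repeat a pose let the fingers close. It gives the time, the measured TCP pose, the force and the opening at its end, in the units of the state.
- robot.observe(): the state, without advancing time (a new reading comes with each control period).
- robot.grab_frame(name): name is "scene" or "top"; returns a dict with "color" (384x512x3 uint8, red, green, blue), "depth" (384x512 float32, m along the optical axis (not along the pixel's ray), 0 where there is no reading), "fx", "fy", "cx", "cy" (pixels), "R" (3x3) and "t" (3): a world point X has camera coordinates R X + t. Camera axes: x right, y down, z forward; pixel columns grow to the right and rows downward; lengths in m; the calibration is good to about 2 mm. A picture is of the moment at which its call begins.
- robot.hand_in(): hands the job in, once; it reports no verdict.
The state is a dict: "time_s": time; "joints": joint angles; "qvel": joint speeds; "effort": joint torques, N m; "ee_pos": TCP position; "orientation": TCP orientation; "force": force on the tool from outside, world axes, zero at the start; "ft_torque": the same for the moment, N m; "opening": opening from 0.0 (shut) to 1.0 (fully open).
Only numpy, scipy, OpenCV 4.12 (cv2) and the standard library are available. Lean on these libraries where they do the work, as an engineer would, in place of code of your own. Each camera call takes 0.05 s, during which the arm holds its last target.

## Working session

There is one attempt and no reset: what is moved stays moved. The work goes in short steps, Python scripts to look and compute and a tool call to move; the robot and the scene stay as the last step left them, time stands still between calls to the robot, and variables do not carry over. Pictures are saved under pics/ and viewed, and the job is handed in when it is done.

Besides the shell and the picture viewer there is one more tool, called as a command line: name --argument value ..., lists and objects as JSON in quotes. step_arm: Moves the arm, as the interface text tells. Scaled input: -1 to 1 covers 1000 mm each way for a shift and pi/2 rad each way for a turn. Its arguments: {"type":"object","properties":{"moves":{"type":"array","items":{"type":"object","properties":{"gripper":{"type":"number"},"x":{"type":"number","minimum":-1,"maximum":1},"y":{"type":"number","minimum":-1,"maximum":1},"z":{"type":"number","minimum":-1,"maximum":1},"roll":{"type":"number","minimum":-1,"maximum":1}}}},"grip_force":{"type":"number"}},"required":["moves"]}

```bash
mkdir -p pics; cat > h.py <<'E'
import numpy as np, cv2
from station import robot
def grab(n,tag):
    f=robot.grab_frame(n); np.savez(f'pics/{tag}.npz',**f)
    cv2.imwrite(f'pics/{tag}.png',cv2.resize(f['color'][:,:,::-1],(800,600),interpolation=cv2.INTER_CUBIC)); return f
def world(f,u,v,z=None):
    R,t=f['R'],f['t']; r=np.array([(u-f['cx'])/f['fx'],(v-f['cy'])/f['fy'],1.])
    if z is None: return R.T@(r*f['depth'][int(round(v)),int(round(u))]-t)
    c=-R.T@t; d=R.T@r; return c+d*(z-c[2])/d[2]
E
python3 - <<'E'
from h import *
for n in('scene','top'):
    f=grab(n,n+'0'); print(n,f['fx'],-f['R'].T@f['t'],f['R'].round(2).tolist())
print(robot.observe())
E
```

```text
scene 350.85942350351866 [0.98791117 0.17647978 0.70776198] [[-0.37, 0.93, 0.0], [0.76, 0.3, -0.58], [-0.54, -0.22, -0.81]]
top 408.7336934417446 [0.40976358 0.03352595 1.01818364] [[0.01, -1.0, 0.01], [-0.99, -0.01, -0.16], [0.16, -0.01, -0.99]]
{'time_s': 0.1, 'joints': array([ 1.26801654e+00,  1.26360075e-01, -4.04961134e-02,  1.40536296e+00,
       -1.98763415e-05,  1.57078605e+00]), 'qvel': array([ 0.00071802, -0.00155678,  0.00308842, -0.00020722, -0.00147075,
       -0.0010584 ]), 'effort': array([ 8.50141842e-04, -4.36904633e+01,  3.53607595e+01,  1.37417504e-02,
        1.64434670e-05,  2.84461862e-06]), 'ee_pos': array([0.15644467, 0.50078807, 0.23059011]), 'orientation': array([ 0.23652621,  1.55789737, -0.23874733]), 'force': array([ 0.18148453,  0.97579058, -0.09035673]), 'ft_torque': array([-0.0409587 ,  0.04655975,  0.00753197]), 'opening': 0.996854867667573}
```

View pics/top0.png

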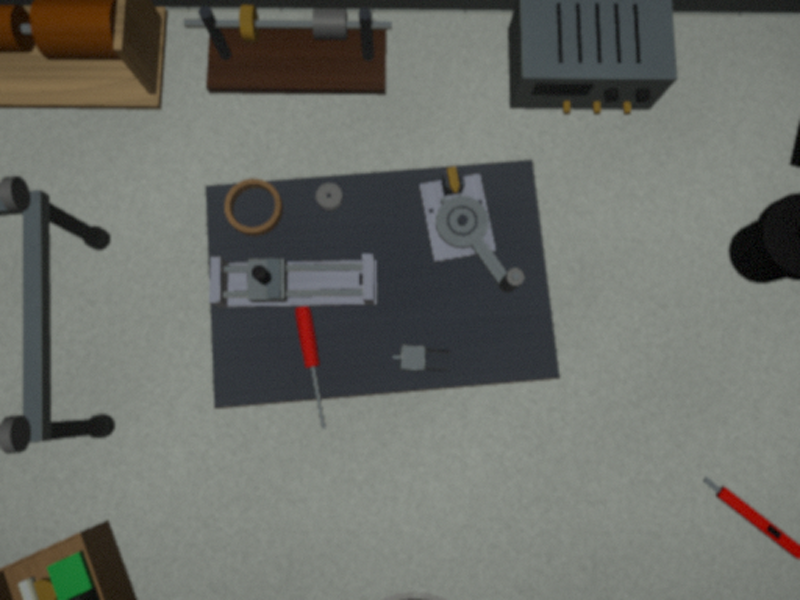

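View pics/scene0.png

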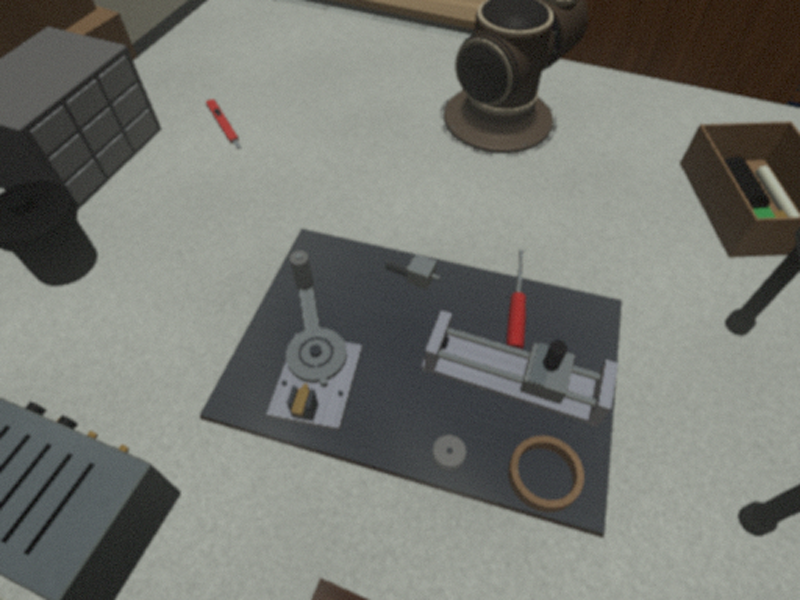

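The top view shows the carriage knob near (262,273), the rail from x=212 to 376, the tensioner hub at (462,220) and the roller at about (512,278), in 800x600 pixels. The gearmotor is at (412,357), and the screwdriver lies directly below the rail. Next I'll look at enlarged crops.

```bash
python3 - <<'E'
from h import *
a=np.load('pics/top0.npz'); b=np.load('pics/scene0.npz')
c=a['color'][95:265,125:365,::-1]; cv2.imwrite('pics/topc.png',cv2.resize(c,(792,561),interpolation=cv2.INTER_CUBIC))
c=b['color'][140:340,125:405,::-1]; cv2.imwrite('pics/scc.png',cv2.resize(c,(784,560),interpolation=cv2.INTER_CUBIC))
E
```

```text
(no output)
```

View pics/topc.png

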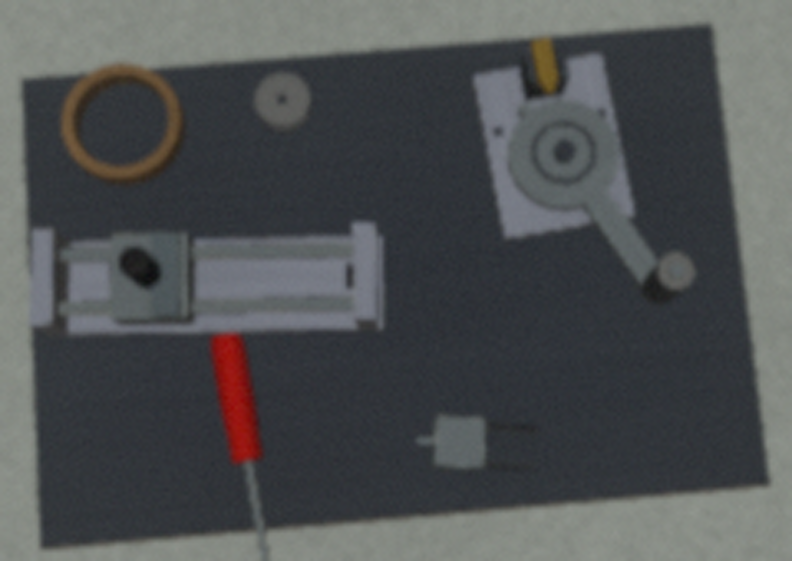

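View pics/scc.png

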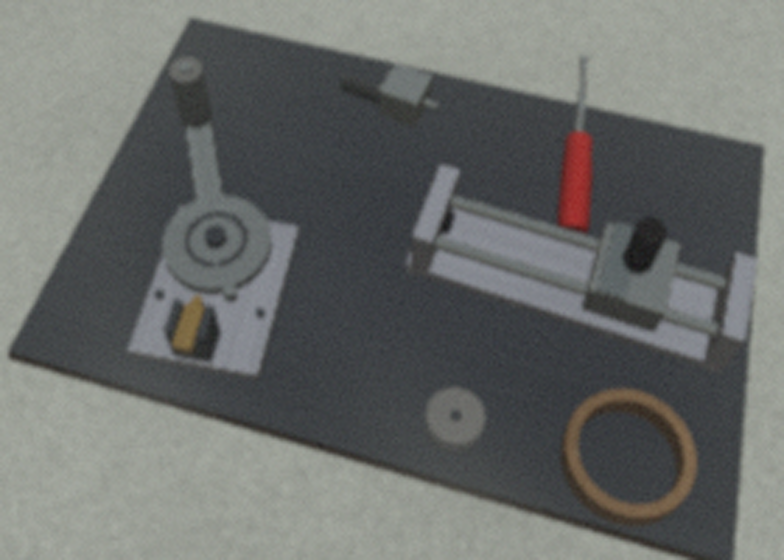

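```bash
python3 - <<'E'
from h import *
a=np.load('pics/top0.npz'); b=np.load('pics/scene0.npz')
T=lambda u,v:(125+u/3.3,95+v/3.3); S=lambda u,v:(125+u/2.8,140+v/2.8)
p=lambda n,w:print(n,w.round(4))
for n,uv in dict(board=(300,400),board2=(640,420),knobtop=(133,261),carr=(175,300),rollertop=(676,270),hub=(564,152),hubring=(530,152),stopbr=(364,240),stopbr2=(364,310),farbr=(42,240),farbr2=(42,315),motor=(460,440),shaft=(420,441),arm=(620,240),screw=(228,340),screw2=(243,455)).items(): p('T '+n,world(a,*T(*uv)))
for n,uv in dict(board=(330,300),knobtop=(651,226),carr=(610,250),rollertop=(186,67),hub=(215,237),stopbr=(447,170),stopbr2=(420,240),motor=(408,82)).items(): p('S '+n,world(b,*S(*uv)))
E
```

```text
T board [0.5024 0.1215 0.0117]
T board2 [ 0.489  -0.132   0.0149]
T knobtop [0.5859 0.2271 0.1202]
T carr [0.5676 0.2067 0.0708]
T rollertop [ 0.5802 -0.1386  0.1327]
T hub [ 0.6785 -0.0712  0.0712]
T hubring [ 0.6785 -0.0466  0.0706]
T stopbr [0.6118 0.0729 0.073 ]
T stopbr2 [0.5613 0.0722 0.0714]
T farbr [0.6106 0.3037 0.0698]
T farbr2 [0.5561 0.3005 0.0711]
T motor [0.4711 0.003  0.0485]
T shaft [0.4711 0.0317 0.0333]
T arm [ 0.6154 -0.112   0.063 ]
T screw [0.5433 0.1725 0.0408]
T screw2 [0.4599 0.1596 0.0377]
S board [0.673  0.0195 0.0135]
S knobtop [0.5868 0.2288 0.1211]
S carr [0.5854 0.2093 0.0727]
S rollertop [ 0.5841 -0.1346  0.1297]
S hub [ 0.6846 -0.0665  0.0745]
S stopbr [0.5628 0.074  0.0734]
S stopbr2 [0.6253 0.0746 0.0653]
S motor [0.4739 0.0093 0.052 ]
```

```bash
cat >> h.py <<'E'
from scipy.spatial.transform import Rotation as Ro
def st():
    o=robot.observe(); print('t',round(o['time_s'],2),'p',o['ee_pos'].round(4),'F',o['force'].round(1),'open',round(o['opening'],3)); return o
def shift(target,o=None):
    o=o or robot.observe(); R=Ro.from_rotvec(o['orientation']).as_matrix(); return (R.T@(np.array(target)-o['ee_pos'])).round(4)
E
python3 - <<'E'
from h import *
o=st(); print(Ro.from_rotvec(o['orientation']).as_matrix().round(3)); print(shift([0.586,0.228,0.231]))
a=np.load('pics/top0.npz'); b=np.load('pics/scene0.npz')
T=lambda u,v:(125+u/3.3,95+v/3.3); S=lambda u,v:(125+u/2.8,140+v/2.8)
print(world(a,*T(133,261),z=.118),world(b,*S(651,226),z=.118))
print(world(a,*T(676,270),z=.131),world(b,*S(186,67),z=.131))
for q in[(364,225),(364,320),(42,230),(42,325)]:print(world(a,*T(*q),z=.071))
print(world(a,*T(68,333),z=.018),world(a,*T(380,328),z=.018))
E
```

```text
t 0.1 p [0.1564 0.5008 0.2306] F [ 0.2  1.  -0.1] open 0.997
[[-0.     0.298  0.955]
 [-0.001  0.955 -0.298]
 [-1.    -0.001  0.   ]]
[-2.000e-04 -1.323e-01  4.914e-01]
[0.58636416 0.22754593 0.118     ] [0.58465245 0.22902914 0.118     ]
[ 0.58051721 -0.13890189  0.131     ] [ 0.58499155 -0.1339533   0.131     ]
[0.62322119 0.07309531 0.071     ]
[0.55419603 0.07213844 0.071     ]
[0.61770088 0.30371899 0.071     ]
[0.54890032 0.30013559 0.071     ]
[0.55078766 0.29534477 0.018     ] [0.55630534 0.06223179 0.018     ]
```

```bash
python3 - <<'E'
from h import *
a=np.load('pics/top0.npz'); b=np.load('pics/scene0.npz')
for q in[(36,250),(36,400),(15,195),(15,433),(95,237),(100,427),(70,215),(780,240),(750,250),(90,530),(330,25),(370,30)]:
    print(q,world(a,q[0]*.64,q[1]*.64).round(3))
R,t=a['R'],a['t']; c=R@np.array([.157,.501,.231])+t; print(c[:2]/c[2]*a['fx']+[a['cx'],a['cy']])
E
```

```text
(36, 250) [0.594 0.494 0.212]
(36, 400) [0.404 0.475 0.214]
(15, 195) [0.657 0.508 0.246]
(15, 433) [0.366 0.478 0.246]
(95, 237) [0.657 0.505 0.035]
(100, 427) [0.363 0.474 0.034]
(70, 215) [0.67  0.506 0.114]
(780, 240) [ 0.638 -0.524  0.125]
(750, 250) [ 0.637 -0.512  0.067]
(90, 530) [0.22  0.466 0.057]
(330, 25) [0.968 0.133 0.125]
(370, 30) [0.972 0.073 0.106]
[-10.2298693  395.51145707]
```

step_arm --moves '[{"x":-0.03,"y":-0.211,"z":0.163,"roll":-0.208,"gripper":1},{"x":-0.03,"y":-0.211,"z":0.163,"roll":-0.208,"gripper":1},{"x":-0.03,"y":-0.211,"z":0.163,"roll":-0.208,"gripper":1},{"x":-0.03,"y":-0.211,"z":0.163,"roll":-0.208,"gripper":1},{"x":-0.03,"y":-0.211,"z":0.163,"roll":-0.208,"gripper":1}]' --grip_force 40

```text
time_s: 0.52
ee_pos: [0.2284, 0.3051, 0.2543]
orientation: [-0.02, 1.571, 0.019]
force: [1.9, -0.4, 0.3]
opening: 0.998
```

```bash
python3 - <<'E'
from h import *
o=st(); print(Ro.from_rotvec(o['orientation']).as_matrix().round(3)); print(shift([0.586,0.228,0.231]))
E
```

```text
t 0.52 p [0.2284 0.3051 0.2543] F [ 1.9 -0.4  0.3] open 0.998
[[-0.    -0.025  1.   ]
 [-0.001  1.     0.025]
 [-1.    -0.001 -0.   ]]
[ 0.0233 -0.0861  0.3555]
```

step_arm --moves '[{"x":0,"y":-0.07,"z":0.2,"gripper":1},{"x":0,"y":-0.07,"z":0.2,"gripper":1},{"x":0,"y":-0.07,"z":0.2,"gripper":1},{"x":0,"y":-0.07,"z":0.2,"gripper":1},{"x":0,"y":-0.07,"z":0.2,"gripper":1}]'

```text
invalid input
```

```bash
python3 - <<'E'
from h import *
o=st(); print(shift([0.586,0.228,0.16]))
E
```

```text
t 0.52 p [0.2284 0.3051 0.2543] F [ 1.9 -0.4  0.3] open 0.998
[ 0.0943 -0.0861  0.3555]
```

Each row needs every field, so I'll include roll as well.

step_arm --moves '[{"x":0,"y":-0.07,"z":0.2,"roll":0,"gripper":1},{"x":0,"y":-0.07,"z":0.2,"roll":0,"gripper":1},{"x":0,"y":-0.07,"z":0.2,"roll":0,"gripper":1},{"x":0,"y":-0.07,"z":0.2,"roll":0,"gripper":1},{"x":0,"y":-0.07,"z":0.2,"roll":0,"gripper":1}]'

```text
time_s: 0.93
ee_pos: [0.4283, 0.2415, 0.2545]
orientation: [-0.018, 1.571, 0.019]
force: [-0.1, 0.9, 0.9]
opening: 1.001
```

```bash
python3 - <<'E'
from h import *
o=st(); print(shift([0.586,0.228,0.17]))
E
```

```text
t 0.93 p [0.4283 0.2415 0.2545] F [-0.1  0.9  0.9] open 1.001
[ 0.0845 -0.0172  0.1573]
```

step_arm --moves '[{"x":0.05,"y":-0.016,"z":0.157,"roll":0,"gripper":1},{"x":0.05,"y":-0.016,"z":0.157,"roll":0,"gripper":1},{"x":0.05,"y":-0.016,"z":0.157,"roll":0,"gripper":1},{"x":0.05,"y":-0.016,"z":0.157,"roll":0,"gripper":1},{"x":0.05,"y":-0.016,"z":0.157,"roll":0,"gripper":1}]'

```text
time_s: 1.35
ee_pos: [0.5885, 0.229, 0.1977]
orientation: [-0.019, 1.576, 0.014]
force: [-2.2, -0.4, -1.2]
opening: 0.999
```

```bash
python3 - <<'E'
from h import *
o=st(); print(shift([0.586,0.228,0.085]))
grab('scene','s1')
E
```

```text
t 1.35 p [0.5885 0.229  0.1977] F [-2.2 -0.4 -1.2] open 0.999
[ 0.1127 -0.0006 -0.0019]
```

View pics/s1.png

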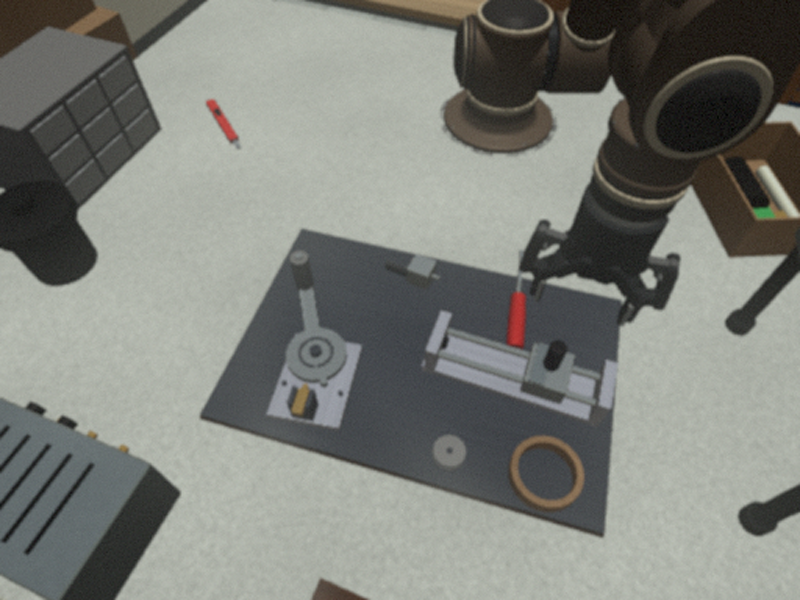

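The gripper is above the knob, with the jaws opening along the rail. I'll descend around the knob.

step_arm --moves '[{"x":0.04,"y":0,"z":-0.001,"roll":0,"gripper":1},{"x":0.08,"y":0,"z":-0.001,"roll":0,"gripper":1},{"x":0.1,"y":0,"z":-0.001,"roll":0,"gripper":1},{"x":0.1,"y":0,"z":-0.001,"roll":0,"gripper":1},{"x":0.1,"y":0,"z":-0.001,"roll":0,"gripper":1}]'

```text
time_s: 1.82
ee_pos: [0.5818, 0.2305, 0.1045]
orientation: [-0.02, 1.573, 0.019]
force: [-0.3, -0.1, 0.2]
opening: 0.995
```

```bash
python3 - <<'E'
from h import *
o=st(); print(shift([0.586,0.228,0.083]))
grab('scene','s2')
E
```

```text
t 1.82 p [0.5818 0.2305 0.1045] F [-0.3 -0.1  0.2] open 0.995
[ 0.0214 -0.0026  0.0042]
```

View pics/s2.png

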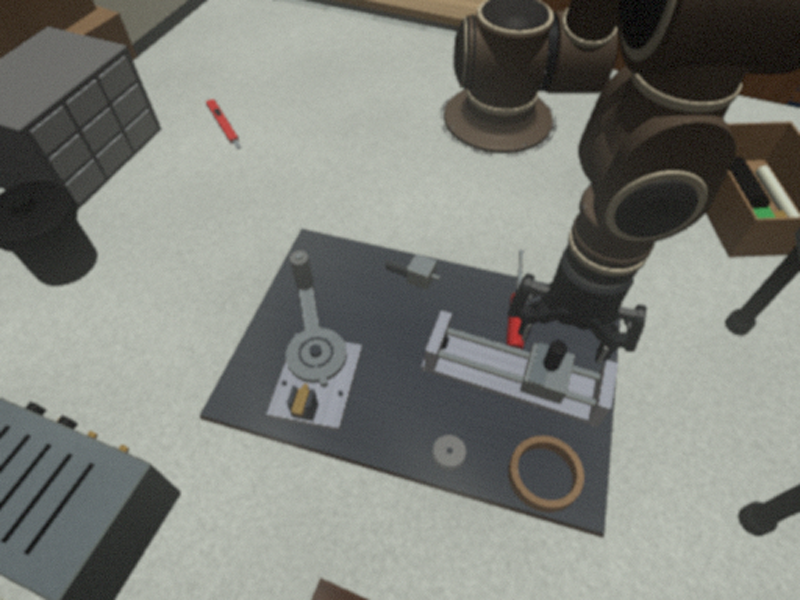

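```bash
python3 - <<'E'
from h import *
b=np.load('pics/s2.npz')
def pr(X):
    c=b['R']@np.array(X)+b['t']; return (np.array([c[0]*b['fx']/c[2]+b['cx'],c[1]*b['fy']/c[2]+b['cy']])/.64).round(0)
print(pr([.5818,.2305,.1175]),pr([.5818,.273,.1175]),pr([.5818,.188,.1175]),pr([.586,.228,.118]))
c=b['color'][160:270,310:430,::-1]; cv2.imwrite('pics/s2c.png',cv2.resize(c,(720,660)[:2],interpolation=cv2.INTER_CUBIC)[:600])
E
```

```text
[560. 344.] [594. 355.] [527. 333.] [558. 345.]
```

View pics/s2c.png

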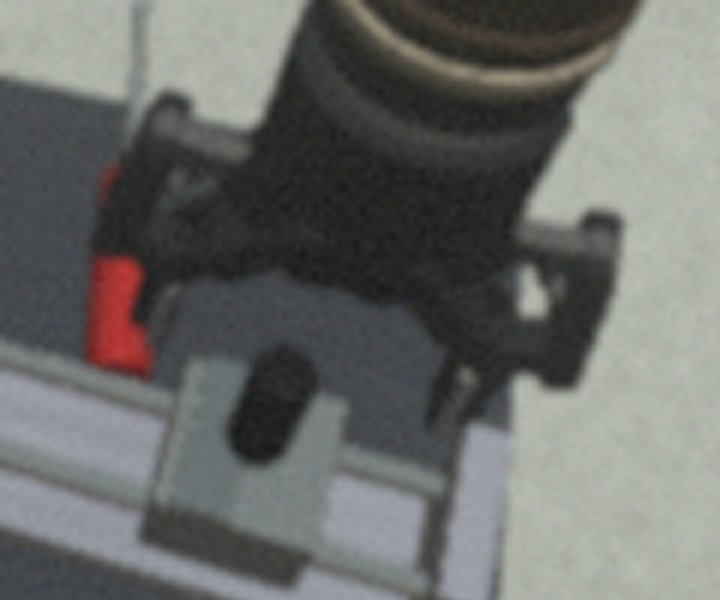

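The fingertips straddle the knob where the projection put them, so I'll go down the rest of the way and close.

step_arm --moves '[{"x":0.021,"y":-0.002,"z":0.004,"roll":0,"gripper":1},{"x":0.021,"y":-0.002,"z":0.004,"roll":0,"gripper":1},{"x":0.021,"y":-0.002,"z":0.004,"roll":0,"gripper":0},{"x":0.021,"y":-0.002,"z":0.004,"roll":0,"gripper":0},{"x":0.021,"y":-0.002,"z":0.004,"roll":0,"gripper":0}]' --grip_force 40

```text
time_s: 2.28
ee_pos: [0.5878, 0.2291, 0.0855]
orientation: [-0.018, 1.568, 0.02]
force: [-0.1, -0.2, 0.8]
opening: 0.602
```

step_arm --moves '[{"x":0,"y":0,"z":0,"roll":0,"gripper":0},{"x":0,"y":0,"z":0,"roll":0,"gripper":0},{"x":0,"y":0,"z":0,"roll":0,"gripper":0},{"x":0,"y":0,"z":0,"roll":0,"gripper":0}]'

```text
time_s: 2.62
ee_pos: [0.5874, 0.2288, 0.0845]
orientation: [-0.019, 1.57, 0.019]
force: [-1.0, -0.5, 4.4]
opening: 0.24
```

```bash
python3 - <<'E'
from h import *
o=st();
E
```

```text
t 2.62 p [0.5874 0.2288 0.0845] F [-1.  -0.5  4.4] open 0.24
```

It grips the knob at an opening of about 20 mm. Now I'll slide it along the rail.

step_arm --moves '[{"x":0,"y":-0.01,"z":0,"roll":0,"gripper":0},{"x":0,"y":-0.025,"z":0,"roll":0,"gripper":0},{"x":0,"y":-0.04,"z":0,"roll":0,"gripper":0},{"x":0,"y":-0.05,"z":0,"roll":0,"gripper":0},{"x":0,"y":-0.05,"z":0,"roll":0,"gripper":0}]'

```text
time_s: 3.03
ee_pos: [0.5887, 0.1772, 0.0845]
orientation: [-0.018, 1.569, 0.017]
force: [-1.4, -2.4, 7.0]
opening: 0.247
```

```bash
python3 - <<'E'
from h import *
o=st(); grab('scene','s3')
E
```

```text
t 3.03 p [0.5887 0.1772 0.0845] F [-1.4 -2.4  7. ] open 0.247
```

View pics/s3.png

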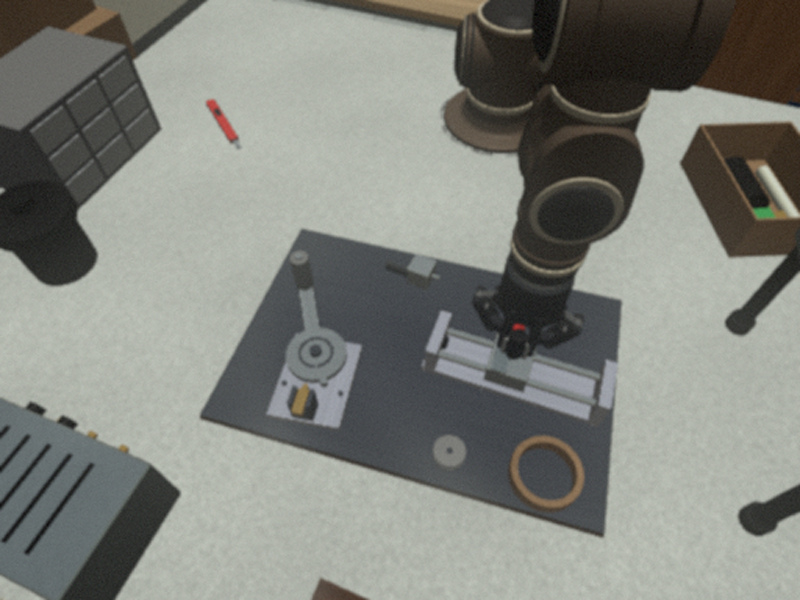

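The carriage follows the gripper and is now around (510,365). I'll continue, with smaller steps near the end.

step_arm --moves '[{"x":0,"y":-0.012,"z":0,"roll":0,"gripper":0},{"x":0,"y":-0.024,"z":0,"roll":0,"gripper":0},{"x":0,"y":-0.036,"z":0,"roll":0,"gripper":0},{"x":0,"y":-0.042,"z":0,"roll":0,"gripper":0},{"x":0,"y":-0.045,"z":0,"roll":0,"gripper":0}]'

```text
time_s: 3.5
ee_pos: [0.5898, 0.1337, 0.0845]
orientation: [-0.017, 1.569, 0.02]
force: [-0.6, 3.4, 6.1]
opening: 0.248
```

step_arm --moves '[{"x":0,"y":-0.004,"z":0,"roll":0,"gripper":0},{"x":0,"y":-0.008,"z":0,"roll":0,"gripper":0}]'

```text
time_s: 3.67
ee_pos: [0.59, 0.1263, 0.0844]
orientation: [-0.018, 1.57, 0.02]
force: [-1.3, 4.0, 5.6]
opening: 0.245
```

```bash
python3 - <<'E'
from h import *
o=st(); grab('scene','s4')
f=grab('top','t4')
c=f['color'][95:265,125:365,::-1]; cv2.imwrite('pics/t4c.png',cv2.resize(c,(792,561),interpolation=cv2.INTER_CUBIC))
E
```

```text
t 3.67 p [0.59   0.1263 0.0844] F [-1.3  4.   5.6] open 0.245
```

View pics/s4.png

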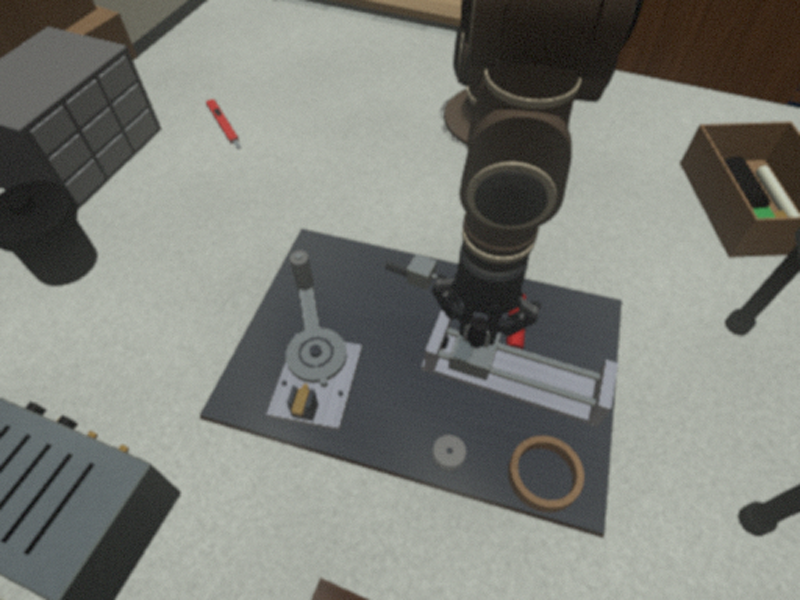

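step_arm --moves '[{"x":0,"y":-0.004,"z":0,"roll":0,"gripper":0},{"x":0,"y":-0.008,"z":0,"roll":0,"gripper":0},{"x":0,"y":-0.008,"z":0,"roll":0,"gripper":0}]'

```text
time_s: 4.02
ee_pos: [0.5902, 0.1178, 0.0845]
orientation: [-0.018, 1.569, 0.019]
force: [-0.4, 1.0, 6.4]
opening: 0.244
```

step_arm --moves '[{"x":0,"y":-0.003,"z":0,"roll":0,"gripper":0},{"x":0,"y":-0.005,"z":0,"roll":0,"gripper":0},{"x":0,"y":-0.005,"z":0,"roll":0,"gripper":0}]'

```text
time_s: 4.27
ee_pos: [0.5902, 0.1153, 0.0844]
orientation: [-0.015, 1.57, 0.024]
force: [-1.1, 8.9, 4.8]
opening: 0.242
```

step_arm --moves '[{"x":0,"y":-0.003,"z":0,"roll":0,"gripper":0},{"x":0,"y":-0.003,"z":0,"roll":0,"gripper":0},{"x":0,"y":-0.003,"z":0,"roll":0,"gripper":0}]'

```text
time_s: 4.52
ee_pos: [0.5902, 0.1152, 0.0845]
orientation: [-0.013, 1.57, 0.03]
force: [-1.5, 20.7, 4.2]
opening: 0.246
```

step_arm --moves '[{"x":0,"y":-0.004,"z":0,"roll":0,"gripper":0},{"x":0,"y":-0.004,"z":0,"roll":0,"gripper":0},{"x":0,"y":-0.004,"z":0,"roll":0,"gripper":0}]'

```text
time_s: 4.77
ee_pos: [0.5903, 0.1151, 0.0844]
orientation: [-0.009, 1.57, 0.038]
force: [-1.4, 35.7, 2.5]
opening: 0.243
```

```bash
python3 - <<'E'
from h import *
o=st(); 
f=grab('scene','s5')
c=f['color'][160:270,250:400,::-1]; cv2.imwrite('pics/s5c.png',cv2.resize(c,(800,587),interpolation=cv2.INTER_CUBIC))
E
```

```text
t 4.77 p [0.5903 0.1151 0.0844] F [-1.4 35.7  2.5] open 0.243
```

View pics/s5c.png

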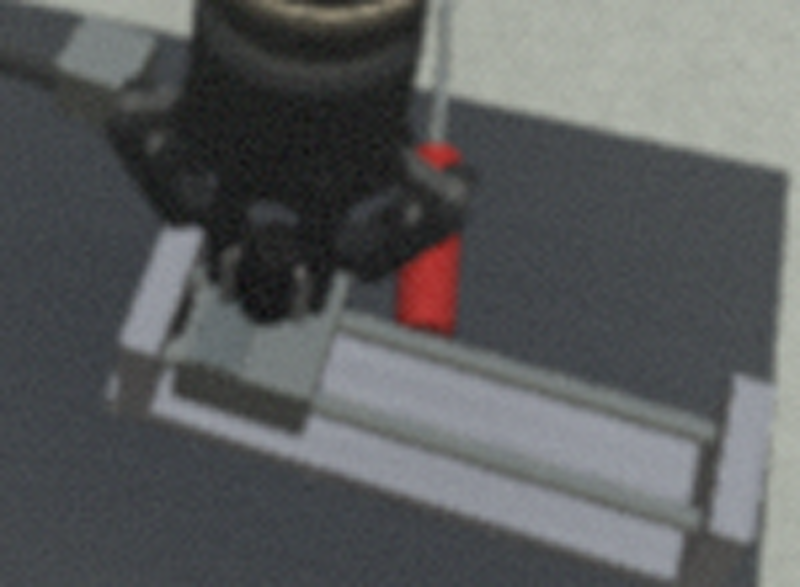

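The carriage is against the bumper: pushed with 36 N, it no longer moves. I'll relax the push, open the gripper and lift.

step_arm --moves '[{"x":0,"y":0.005,"z":0,"roll":0,"gripper":0},{"x":0,"y":0.009,"z":0,"roll":0,"gripper":0},{"x":0,"y":0.009,"z":0,"roll":0,"gripper":1},{"x":0,"y":0.009,"z":0,"roll":0,"gripper":1},{"x":0,"y":0.009,"z":0,"roll":0,"gripper":1}]'

```text
time_s: 5.23
ee_pos: [0.5895, 0.1144, 0.0831]
orientation: [-0.019, 1.572, 0.018]
force: [-0.6, -0.1, -0.7]
opening: 0.662
```

step_arm --moves '[{"x":0,"y":0,"z":0,"roll":0,"gripper":1},{"x":0,"y":0,"z":0,"roll":0,"gripper":1},{"x":-0.04,"y":0,"z":0,"roll":0,"gripper":1},{"x":-0.08,"y":0,"z":0,"roll":0,"gripper":1},{"x":-0.1,"y":0,"z":0,"roll":0,"gripper":1}]'

```text
time_s: 5.65
ee_pos: [0.5907, 0.1146, 0.1877]
orientation: [-0.018, 1.567, 0.019]
force: [1.2, 0.8, 0.6]
opening: 1.003
```

```bash
python3 - <<'E'
from h import *
o=st(); print(Ro.from_rotvec(o['orientation']).as_matrix().round(3))
f=grab('scene','s6')
c=f['color'][140:300,150:400,::-1]; cv2.imwrite('pics/s6c.png',cv2.resize(c,(800,512),interpolation=cv2.INTER_CUBIC))
E
```

```text
t 5.65 p [0.5907 0.1146 0.1877] F [1.2 0.8 0.6] open 1.003
[[ 0.004 -0.023  1.   ]
 [ 0.001  1.     0.023]
 [-1.     0.001  0.004]]
```

View pics/s6c.png

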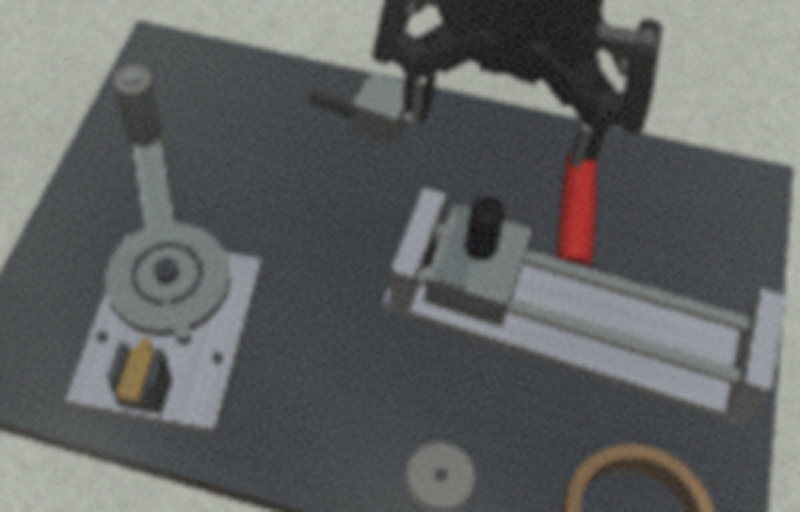

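The carriage stayed at the stop. Its knob is at (487,210) in the crop, and the loose things have not moved. Next I'll go above the roller.

step_arm --moves '[{"x":0,"y":-0.251,"z":-0.0135,"roll":0,"gripper":1},{"x":0,"y":-0.251,"z":-0.0135,"roll":0,"gripper":1},{"x":0,"y":-0.251,"z":-0.0135,"roll":0,"gripper":1},{"x":0,"y":-0.251,"z":-0.0135,"roll":0,"gripper":1},{"x":0,"y":-0.251,"z":-0.0135,"roll":0,"gripper":1}]'

```text
time_s: 6.12
ee_pos: [0.5831, -0.0955, 0.1835]
orientation: [-0.019, 1.571, 0.019]
force: [1.1, -0.3, 0.2]
opening: 1.002
```

```bash
python3 - <<'E'
from h import *
o=st(); print(shift([.583,-.1365,.185]))
b=np.load('pics/s6.npz'); print(world(b,150+487/3.2,140+207/3.2,z=.118))
E
```

```text
t 6.12 p [ 0.5831 -0.0955  0.1835] F [ 1.1 -0.3  0.2] open 1.002
[-0.0015 -0.041  -0.0011]
[0.58869631 0.11725023 0.118     ]
```

step_arm --moves '[{"x":0,"y":-0.041,"z":-0.001,"roll":0,"gripper":1},{"x":0,"y":-0.041,"z":-0.001,"roll":0,"gripper":1},{"x":0,"y":-0.041,"z":-0.001,"roll":0,"gripper":1}]'

```text
time_s: 6.37
ee_pos: [0.5831, -0.137, 0.1831]
orientation: [-0.015, 1.571, 0.015]
force: [-0.0, 0.3, 0.3]
opening: 1.0
```

```bash
python3 - <<'E'
from h import *
o=st(); print(shift([.583,-.1365,.085]))
f=grab('scene','s7')
c=f['color'][100:260,130:330,::-1]; cv2.imwrite('pics/s7c.png',cv2.resize(c,(750,600),interpolation=cv2.INTER_CUBIC))
E
```

```text
t 6.37 p [ 0.5831 -0.137   0.1831] F [-0.   0.3  0.3] open 1.0
[ 0.0981  0.0005 -0.    ]
```

View pics/s7c.png

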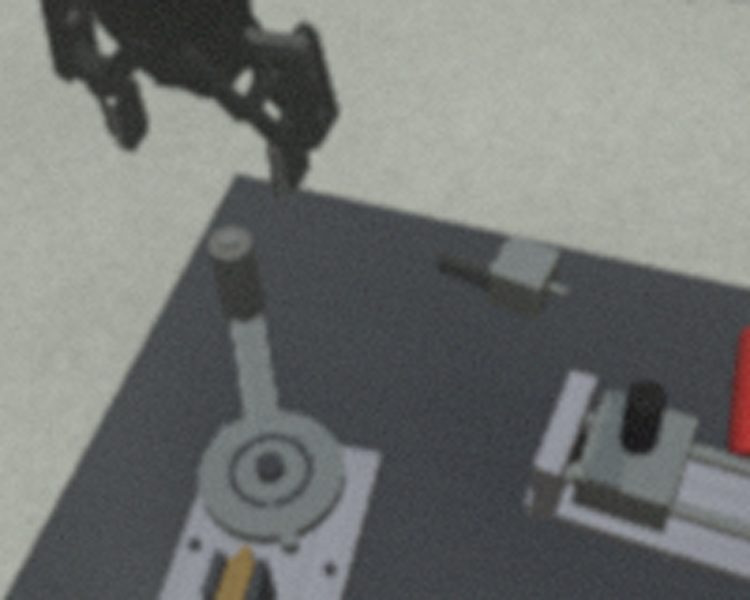

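step_arm --moves '[{"x":0.03,"y":0,"z":0,"roll":0,"gripper":1},{"x":0.06,"y":0,"z":0,"roll":0,"gripper":1},{"x":0.08,"y":0,"z":0,"roll":0,"gripper":1},{"x":0.096,"y":0,"z":0,"roll":0,"gripper":1},{"x":0.096,"y":0,"z":0,"roll":0,"gripper":1}]'

```text
time_s: 6.83
ee_pos: [0.5814, -0.1323, 0.0837]
orientation: [-0.019, 1.577, 0.022]
force: [0.1, -0.7, -0.8]
opening: 1.001
```

```bash
python3 - <<'E'
from h import *
o=st()
f=grab('scene','s8')
c=f['color'][100:260,130:330,::-1]; cv2.imwrite('pics/s8c.png',cv2.resize(c,(750,600),interpolation=cv2.INTER_CUBIC))
E
```

```text
t 6.83 p [ 0.5814 -0.1323  0.0837] F [ 0.1 -0.7 -0.8] open 1.001
```

View pics/s8c.png

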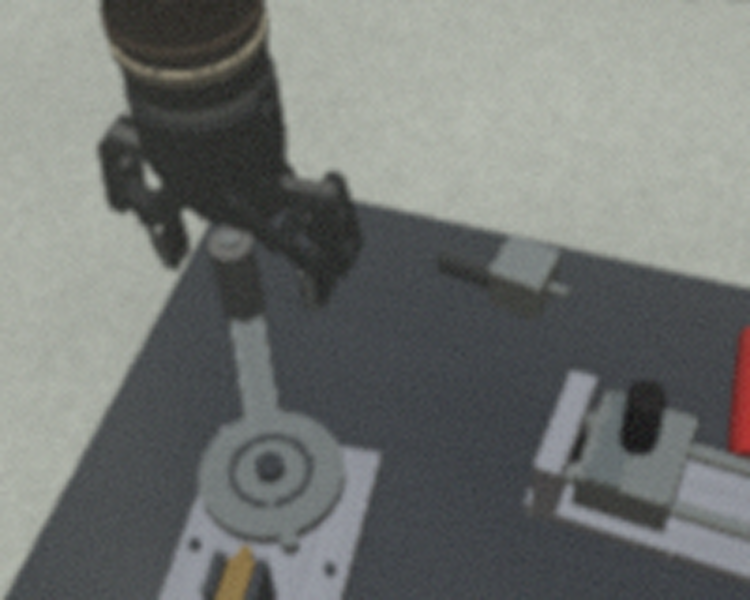

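The fingers straddle the roller, so I'll close.

step_arm --moves '[{"x":0,"y":0,"z":0,"roll":0,"gripper":0},{"x":0,"y":0,"z":0,"roll":0,"gripper":0},{"x":0,"y":0,"z":0,"roll":0,"gripper":0},{"x":0,"y":0,"z":0,"roll":0,"gripper":0},{"x":0,"y":0,"z":0,"roll":0,"gripper":0}]' --grip_force 40

```text
time_s: 7.3
ee_pos: [0.5841, -0.1352, 0.0887]
orientation: [-0.02, 1.569, 0.017]
force: [-0.8, -5.1, 4.2]
opening: 0.301
```

step_arm --moves '[{"x":0,"y":0,"z":0,"roll":0,"gripper":0},{"x":0,"y":0,"z":0,"roll":0,"gripper":0},{"x":0,"y":0,"z":0,"roll":0,"gripper":0}]'

```text
time_s: 7.55
ee_pos: [0.5843, -0.1354, 0.0888]
orientation: [-0.02, 1.569, 0.017]
force: [-1.2, -4.1, 5.2]
opening: 0.295
```

```bash
python3 - <<'E'
from h import *
o=st()
f=grab('scene','s9')
c=f['color'][100:260,130:330,::-1]; cv2.imwrite('pics/s9c.png',cv2.resize(c,(750,600),interpolation=cv2.INTER_CUBIC))
E
```

```text
t 7.55 p [ 0.5843 -0.1354  0.0888] F [-1.2 -4.1  5.2] open 0.295
```

View pics/s9c.png

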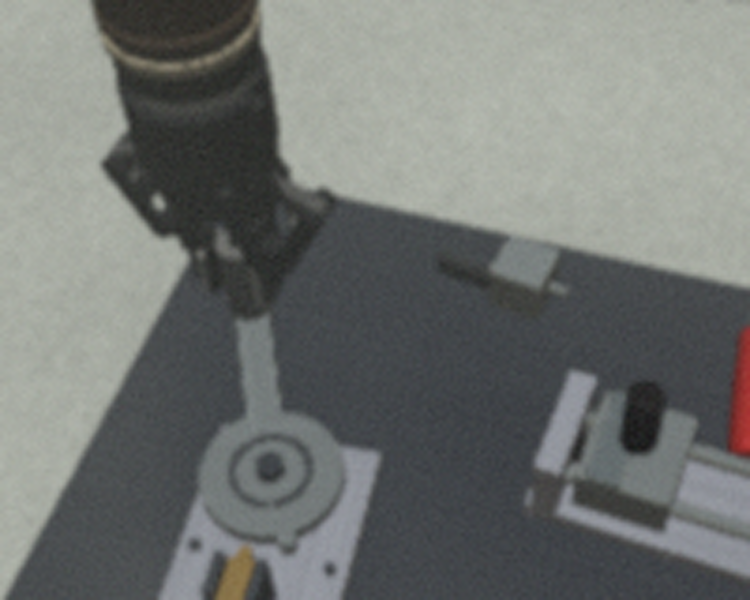

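```bash
python3 - <<'E'
from h import *
o=st(); R=Ro.from_rotvec(o['orientation']).as_matrix()
ph=np.arctan2(-.0676,-.0995); P=lambda t:.12*np.array([np.cos(ph-t),np.sin(ph-t),0])
for t in np.arange(.1,.81,.1):
    d=P(t)-P(.02); print(round(t,2),d.round(4)[:2],(R.T@d).round(4))
E
```

```text
t 7.6 p [ 0.5843 -0.1354  0.0888] F [-0.5 -4.1  5.4] open 0.295
0.1 [-0.0049  0.0082] [-0.      0.0084 -0.0047]
0.2 [-0.0101  0.0191] [-0.0001  0.0193 -0.0096]
0.3 [-0.0142  0.0303] [-0.0001  0.0307 -0.0135]
0.4 [-0.0171  0.042 ] [-0.0001  0.0424 -0.0161]
0.5 [-0.0189  0.0538] [-0.0001  0.0543 -0.0176]
0.6 [-0.0194  0.0658] [-0.0002  0.0663 -0.0179]
0.7 [-0.0188  0.0778] [-0.0002  0.0782 -0.017 ]
0.8 [-0.0169  0.0897] [-0.0002  0.09   -0.0149]
```

step_arm --moves '[{"x":0,"y":0.0084,"z":-0.0047,"roll":0,"gripper":0},{"x":0,"y":0.0193,"z":-0.0096,"roll":0,"gripper":0},{"x":0,"y":0.0307,"z":-0.0135,"roll":0,"gripper":0},{"x":0,"y":0.0424,"z":-0.0161,"roll":0,"gripper":0},{"x":0,"y":0.0424,"z":-0.0161,"roll":0,"gripper":0}]'

```text
time_s: 8.02
ee_pos: [0.5671, -0.0925, 0.0887]
orientation: [-0.021, 1.568, 0.018]
force: [1.3, -6.2, 5.2]
opening: 0.294
```

```bash
python3 - <<'E'
from h import *
o=st()
f=grab('scene','s10')
c=f['color'][100:260,130:330,::-1]; cv2.imwrite('pics/s10c.png',cv2.resize(c,(750,600),interpolation=cv2.INTER_CUBIC))
E
```

```text
t 8.02 p [ 0.5671 -0.0925  0.0887] F [ 1.3 -6.2  5.2] open 0.294
```

View pics/s10c.png

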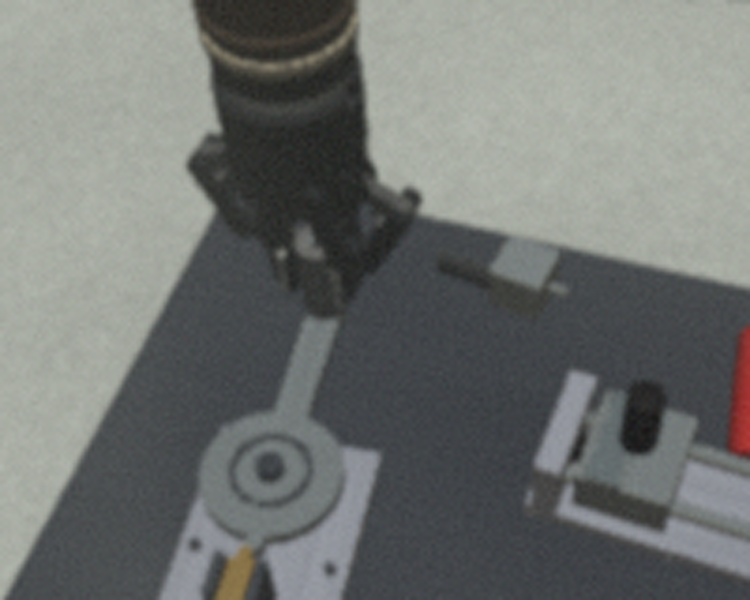

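The arm follows, at about 0.4 rad. I'll continue past the click to about 0.7.

step_arm --moves '[{"x":0,"y":0.012,"z":-0.0015,"roll":0,"gripper":0},{"x":0,"y":0.024,"z":-0.0018,"roll":0,"gripper":0},{"x":0,"y":0.036,"z":-0.001,"roll":0,"gripper":0},{"x":0,"y":0.036,"z":-0.001,"roll":0,"gripper":0},{"x":0,"y":0.036,"z":-0.001,"roll":0,"gripper":0}]'

```text
time_s: 8.48
ee_pos: [0.5657, -0.0579, 0.0887]
orientation: [-0.021, 1.568, 0.016]
force: [0.8, -8.8, 6.1]
opening: 0.295
```

```bash
python3 - <<'E'
from h import *
o=st()
f=grab('scene','s11')
c=f['color'][100:260,130:330,::-1]; cv2.imwrite('pics/s11c.png',cv2.resize(c,(750,600),interpolation=cv2.INTER_CUBIC))
f=grab('top','t11')
c=f['color'][95:265,125:365,::-1]; cv2.imwrite('pics/t11c.png',cv2.resize(c,(792,561),interpolation=cv2.INTER_CUBIC))
E
```

```text
t 8.48 p [ 0.5657 -0.0579  0.0887] F [ 0.8 -8.8  6.1] open 0.295
```

View pics/s11c.png

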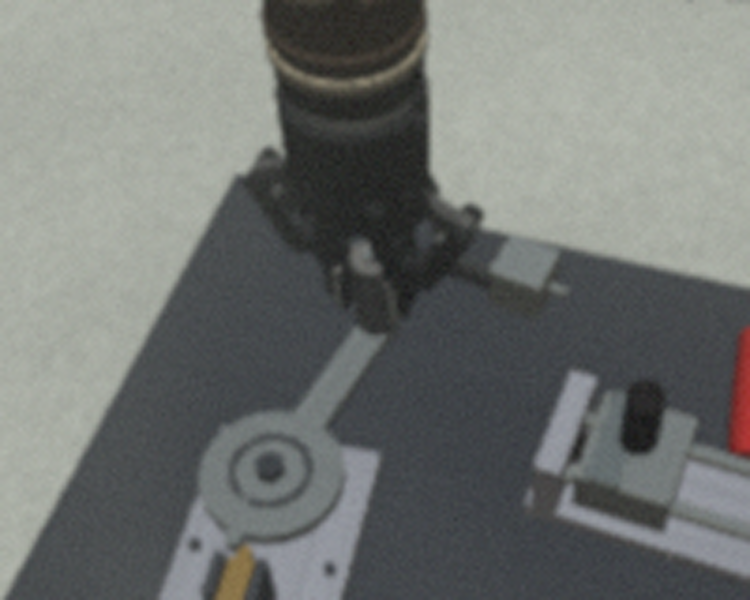

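View pics/t11c.png

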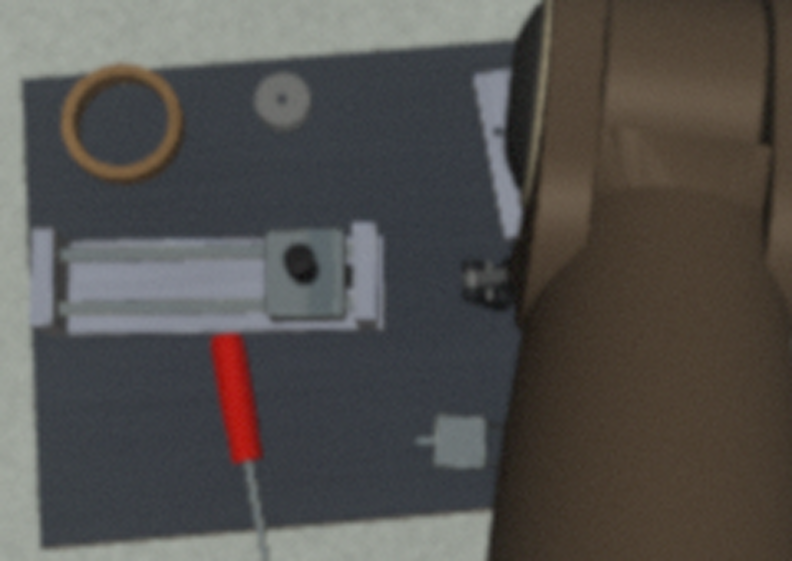

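```bash
python3 - <<'E'
from h import *
for tag,pts in (('s7',[(247,325),(263,405)]),('s11',[(369,334),(316,416)])):
    b=np.load(f'pics/{tag}.npz'); q=[world(b,130+u/3.75,100+v/3.75,z=.069) for u,v in pts]
    hub=world(b,130+271/3.75,100+467/3.75,z=.0715)
    for p in q: d=(p-hub)[:2]; print(tag,np.degrees(np.arctan2(d[1],d[0]))%360,np.linalg.norm(d).round(4))
    d=(q[0]-q[1]); print('bar',np.degrees(np.arctan2(d[1],d[0]))%360,hub)
E
```

```text
s7 215.0566188939957 0.1034
s7 213.3015640392522 0.0438
bar 216.3466622766341 [ 0.68252202 -0.06689172  0.0715    ]
s11 173.58629964316708 0.1065
s11 169.3694716240372 0.0419
bar 176.31183658439443 [ 0.68252202 -0.06689172  0.0715    ]
```

Two independent estimates of the tensioner angle agree: 0.69 rad from the TCP and 0.72 rad from the bar in the images. I'll do one settling call, then hand in.

step_arm --moves '[{"x":0,"y":0,"z":0,"roll":0,"gripper":0},{"x":0,"y":0,"z":0,"roll":0,"gripper":0},{"x":0,"y":0,"z":0,"roll":0,"gripper":0}]'

```text
time_s: 8.83
ee_pos: [0.5656, -0.0586, 0.0887]
orientation: [-0.021, 1.568, 0.015]
force: [1.6, -8.3, 6.5]
opening: 0.297
```

```bash
python3 - <<'E'
from h import *
o=st(); print(o['qvel'].round(4)); print(robot.hand_in())
E
```

```text
t 8.83 p [ 0.5656 -0.0586  0.0887] F [ 1.6 -8.3  6.5] open 0.297
[-0.     -0.0006  0.0013  0.0003 -0.0012 -0.0001]
the job is handed in; nothing more can be done
None
```

The rig is open for threading, and I handed the job in at 8.8 s with the gripper still holding the roller past the click. The hand-in gave no verdict.

- **Carriage:** I gripped the knob and slid the carriage about 113 mm until it stopped moving under a 36 N push. After release it stayed against the bumper, with the knob at y ≈ 0.115–0.117. The last top picture shows it still there.
- **Tensioner:** I gripped the roller and moved it along its arc. The angle is about 0.69 rad from the gripper position and about 0.72 rad from the bar in the pictures; both lie between 0.58 and 0.83.
- **Hold:** At hand-in the arm was still, with a wrist force of about 8 N against the spring and the 40 N grip on.
- **Loose things:** The last pictures show all four where they were at the start.
- **Measurement spread:** The two cameras disagreed by about 5 mm on the roller and pivot positions. I used averages, and the grips centred themselves.

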